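# Pick an order of stretcher bars and scan it out

## Task

Pick this order: take every stretcher bar out of the white rack, lifting its front end over the lip and drawing it out lengthwise from under the hood, and lay them all flat on the floor of the grey order tray, lengthwise in it and none on top of another. With the tray loaded and slid up to the scanner, its label end flush against the steel stop fence, square and centred on it, squeeze the scanner's trigger fully home, hold it for a good second and let it spring back. Leave the tray there, and do not disturb the jar, cup and tape roll.

Things in the scene. Friction and masses are not known exactly. Their poses are not given: they have to be found in the camera images.
- bar_a: wooden stretcher bar, a plain straight pine bar 250 long x 24 wide x 16 thick (mm), 65 to 110 g; origin at its centre, y along its length, x across its width, z through its thickness. None from the start means that this bar is absent; three or four of the five bars are present, one to a lane of the rack.
- bar_b: wooden stretcher bar, a plain straight pine bar 250 long x 24 wide x 16 thick (mm), 65 to 110 g; origin at its centre, y along its length, x across its width, z through its thickness. None from the start means that this bar is absent; three or four of the five bars are present, one to a lane of the rack.
- bar_c: wooden stretcher bar, a plain straight pine bar 250 long x 24 wide x 16 thick (mm), 65 to 110 g; origin at its centre, y along its length, x across its width, z through its thickness. None from the start means that this bar is absent; three or four of the five bars are present, one to a lane of the rack.
- bar_d: wooden stretcher bar, a plain straight pine bar 250 long x 24 wide x 16 thick (mm), 65 to 110 g; origin at its centre, y along its length, x across its width, z through its thickness. None from the start means that this bar is absent; three or four of the five bars are present, one to a lane of the rack.
- bar_e: wooden stretcher bar, a plain straight pine bar 250 long x 24 wide x 16 thick (mm), 65 to 110 g; origin at its centre, y along its length, x across its width, z through its thickness. None from the start means that this bar is absent; three or four of the five bars are present, one to a lane of the rack.
- rack: fixed low white rack for the bars, 292 (x) x 300 (y), origin at the middle of its underside; floor 12 above the table. Five lanes run along its y, centred at x = -100, -50, 0, +50, +100; a lip at the -y end, a hood at the +y end. Bars lie on the floor with the +y end 30 to 70 deep under the hood and the -y end behind the lip; lifted level they meet the hood before they clear the lip.
- rack_lip (a point): middle of the top edge of the rack's lip; rack's axes. The lip is 8 thick (rack y -150 to -142) and crosses all lanes, 18 above the rack floor, 30 above the table.
- hood_edge (a point): middle of the lower front edge of the rack's grey hood (rack x 0, y +70, z 40); rack's axes. The hood covers y +70 to +150: underside 28 above the rack floor, top 50 above the table, back wall at y +142. Dividers 6 thick stand on both sides of each lane from y +42 back; from there to the lip they are open above and undivided, but for cheeks 8 thick, 18 high, along the rack's two outer edges.
- tray: loose grey plastic order tray, about 0.45 kg, 204 (x) x 310 (y), origin at the middle of its underside. Floor 6 thick, walls 6 thick and 24 high (inside 192 x 298); an upright label panel at its -y end. It stays flat on the table and can be slid by pinching the panel across its thickness.
- tray_front (a point): middle of the lower edge of the outer face of the tray's label end (tray x 0, y -155, z 0); tray's axes
- panel_top (a point): middle of the top edge of the tray's label panel (tray x 0, y -151, z 62); tray's axes. The panel is 100 wide and 8 thick (y -155 to -147), 62 high from the table, with a bar-code label on its outer face.
- scanner: fixed scanning station: a bar-code gun lying on its side on a base 204 (x) x 155 (y -70 to +85) x 8; origin at table height, x middle. The gun looks along +y over the fence. Axis 52 above the table, top 75; head and barrel x -8 to 52, y -50 to +45. Its grip sticks out to -x: x -90 to 0, y -50 to -20, z 36 to 68, with a post under its end (x -88 to -72).
- fence (a point): steel stop fence, 204 long, 22 high, at the +y edge of the scanner's base: middle of its outer (+y) face at table height (scanner x 0, y +85, z 0); scanner's axes
- squeeze (a point): point midway between the back of the grip and the pressed trigger, at scanner x -42, y -25, z 52: a gripper from above, closing along the scanner's y, squeezes the trigger here. Grip back to trigger front measures 57 when released and about 49 when pressed.
- trigger (a joint): sprung trigger blade in front of the grip (front face at scanner y +7, x -58 to -8, z 43 to 61), hinged at scanner x -8, y +4 on a vertical axis; 0 released, 0.30 rad fully home, towards the grip (-y); about 2 N at 34 from the hinge starts it, 6 N takes it home; it springs back when let go
- ink_jar: small glass ink jar, 44 across, 62 high, bystander; origin under its middle
- tape_roll: roll of tape lying flat, 60 across, 22 high, bystander; origin under its middle
- ink_cup: small white cup, 44 across, 35 high, bystander; origin under its middle

How it is judged:
By the outcome, as a careful person would: the job done as asked, in the order asked, and still so for the second after the job is handed in, with the robot touching nothing.
Of bar_a, bar_b, bar_c, bar_d, bar_e only 3 to 4 are there at a start; the rules pass over those that are not, and their reading is None.
At some moment in a run one of tray, bar_a, bar_b, bar_c, bar_d, bar_e may be knocked a few centimetres aside while the robot is not near it.
Once in a run the grip may slacken for a moment while it holds something.
It also fails if it takes over 200 s, if anything falls off the work surface, if the arm or the gripper's body presses on something with over 40 N, if the wrist force passes 120 N, or if a joint passes its speed limit or range.

## Robot

A 6-joint arm with a two-finger parallel gripper is mounted at the origin on the work surface. World frame = base frame: x ahead of the robot, y to its left, z up, the work surface at z = 0. Lengths are in m, angles in rad, forces in N, time in s.
With the tool pointing down it reaches from about 0.35 to 0.725 m from the base axis. Payload 4.3 kg.
Tool frame: the origin (TCP) lies at the very end of the fingers, on their centre line; the grasp point (between the pads) lies 19 mm behind it (ctrl.grip_depth is the z of the grasp point in the tool frame, in m); z points along the fingers, y is the line along which they close (so a half turn about z gives the same grasp; the last joint's range is limited). The gripper opens to 85 mm and grips with 20 to 120 N. Pads are 22 mm wide; open, the fingers measure 114 mm over their backs; the gripper's body (76 mm by 85 mm) begins 54 mm behind the grasp point. The pads swing forward as they close: fully open they stand 13 mm farther back than shut.
Start: joints at [1.155, 0.377, 0.081, 1.274, 0, 1.46], TCP at [0.173, 0.548, 0.231] pointing down, gripper open.
Joint ranges: [-2.72, 2.72], [-0.84, 1.66], [-1.02, 1.22], [-1.77, 2.12], [-1.37, 1.28], [-3.14, 3.14]. Speed limits (rad/s): [2.57, 2.57, 3.14, 3.14, 3.14, 3.14].

## Interface

Orientations are given as a 3x3 rotation matrix whose columns are the frame's x, y, z axes.
In Python, from plant import ctrl gives the robot as it stands.
- The arm moves only by the tool play_rows, never from a script. Its argument "motion" is text: rows parted by semicolons, each of 7 numbers parted by spaces: the closure, from -1 (fully open) to 1 (shut), so that 0 is half open, then the shift along the world's x, y, z each as a share of 100 mm, from -1 to 1, then the turn, a rotation vector about the world's x, y, z each as a share of 120 degrees, from -1 to 1. A call has 1 to 12 rows; each row is the pose to reach, as a shift and turn from the pose commanded when the call began; what a row does not reach only later rows make up. A row lasts 1/10 s, in which the tool goes at most 50 mm and 8.59 degrees, less where a joint would pass 70% of its speed; a pose out of reach is approached as far as the arm can. A call with a number of a shift or a turn outside -1 to 1 is refused whole. A call with a gripper value outside its range is refused whole. The fingers move at their own pace and stop on an object; "grip_force" is the grip in N (left out, the last holds). Time passes only in rows, so rows that repeat a pose let the fingers close. It gives the time, the measured TCP pose, the force, the opening and the grip force at its end, in the units of the state.
- ctrl.read_state(): the state, without advancing time (a new reading comes with each control period).
- ctrl.grab_frame(name): name is "scene" or "top" or "wrist"; returns (picture, depth): 480x640x3 uint8, red, green, blue; 480x640 float32, m along the optical axis (not along the pixel's ray), 0 where there is no reading.
- ctrl.calibration(name): a dict with "vertical_fov" (degrees; the focal length in pixels is half the picture's height over the tangent of half this angle, whatever the lens; pixels are square), "cx", "cy" (the principal point, pixels), "eye" and "attitude" of the camera in the world. Camera axes: x right, y down, z forward; pixel columns grow to the right and rows downward; lengths in m; the calibration is good to about 2 mm. A picture is of the moment at which its call begins: read the wrist's pose just before it. calibration takes no time and is no camera call; for the wrist camera it gives the pose at the moment of the call.
- ctrl.finish_job(): hands the job in; it is judged then, once.
The state is a dict: "t": time; "qpos": joint angles; "joint_velocities": joint speeds; "joint_torque": joint torques, N m; "ee_pos": TCP position; "eef_rot": TCP orientation; "contact_force": force on the tool from outside, world axes, zero at the start; "torque": the same for the moment, N m; "width": opening from 0.0 (shut) to 1.0 (fully open); "grip_force": force on a finger pad.
Only numpy, scipy, OpenCV 4.12 (cv2) and the standard library are available. Lean on these libraries where they do the work, as an engineer would, in place of code of your own. Each camera call takes 0.05 s, during which the arm holds its last target. There are 200 camera calls.

## Working session

There is one attempt and no reset: what is moved stays moved. The work goes in short steps, Python scripts to look and compute and a tool call to move; the robot and the scene stay as the last step left them, time stands still between calls to the robot, and variables do not carry over. Pictures are saved under pics/ and viewed, at most 14 in all, crops included, and the job is handed in when it is done.

Besides the shell and the picture viewer there is one more tool, called in YAML: its name, and indented under it one key for each argument. play_rows: Moves the arm, as the interface text tells. Shift numbers are shares of 100 mm and turn numbers shares of 120 degrees, none past 1 either way. Its arguments: {"type":"object","properties":{"motion":{"type":"string"},"grip_force":{"type":"number"}},"required":["motion"]}

```bash
mkdir -p pics; ls
cat > h.py <<'E'
import numpy as np, cv2
from plant import ctrl
def cam(n):
    c=ctrl.calibration(n); f=240/np.tan(np.radians(c["vertical_fov"])/2)
    return c,f
def grab(n,save=None):
    c,f=cam(n); p,d=ctrl.grab_frame(n)
    if save: cv2.imwrite(f"pics/{save}.png",p[:,:,::-1])
    v,u=np.mgrid[0:480,0:640]
    P=np.stack([(u-c["cx"])/f*d,(v-c["cy"])/f*d,d],-1)
    W=P@np.array(c["attitude"]).T+np.array(c["eye"])
    W[d==0]=np.nan
    return p,W
def st():
    s=ctrl.read_state(); print({k:np.round(s[k],3).tolist() for k in ("t","qpos","ee_pos","contact_force","width","grip_force")}); return s
E
python3 - <<'E'
from h import *
st()
for n in("top","scene"):
    p,W=grab(n,n); np.save(n+"W.npy",W); c=ctrl.calibration(n);print(n,c)
E
```

```text
pics
{'t': 0.0, 'qpos': [1.155, 0.378, 0.08, 1.274, -0.0, 1.46], 'ee_pos': [0.173, 0.548, 0.23], 'contact_force': [-0.541, 0.489, 0.476], 'width': 1.0, 'grip_force': 0.0}
top {'vertical_fov': 50.33324631533045, 'cx': 329.24382475290616, 'cy': 245.36743362946643, 'eye': array([0.43530775, 0.0068715 , 1.14216648]), 'attitude': array([[-0.02733524, -0.98886948,  0.14625301],
       [-0.99961617,  0.02638136, -0.00845814],
       [ 0.00450564, -0.14642808, -0.98921106]])}
scene {'vertical_fov': 50.03157539923329, 'cx': 318.4768065441217, 'cy': 238.27307978487127, 'eye': array([1.51974172, 0.05553364, 0.74078077]), 'attitude': array([[-0.07656391,  0.58236113, -0.80931667],
       [ 0.99682595,  0.0624696 , -0.04935154],
       [ 0.02181727, -0.81052641, -0.58529561]])}
```

View pics/top.png

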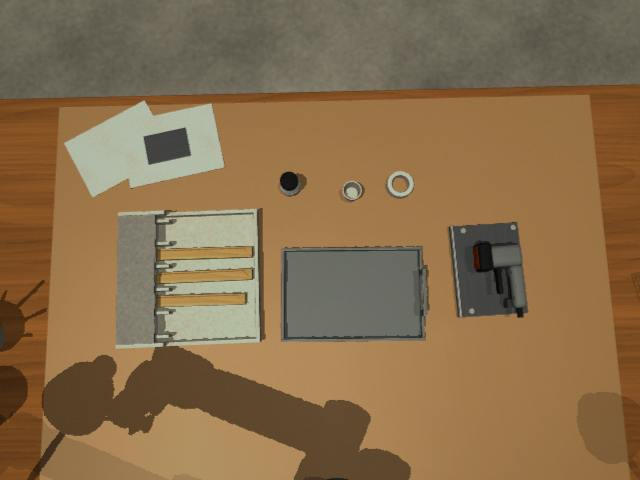

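View pics/scene.png

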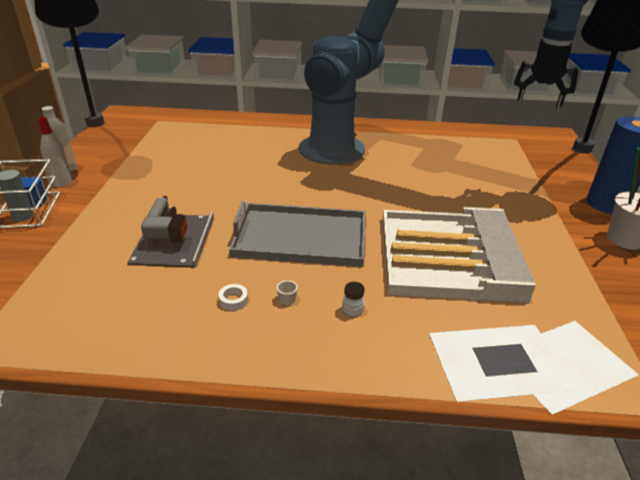

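Top view: right is world −y and up is +x. Three bars lie at about (205,253), (205,275) and (202,300). The tray (355,293) has its panel at the right, the scanner is at (487,270) with its fence on the left, and the bystanders are on the +x side. Next I measure the poses.

```bash
cat >> h.py <<'E'
def rect(Q):
    (c,s,a)=cv2.minAreaRect((Q[:,:2]*1000).astype(np.float32)); 
    return np.round(c,1),np.round(s,1),round(a,2)
def bars(p,W,zmin=.02,zmax=.2,box=None):
    hsv=cv2.cvtColor(p,cv2.COLOR_RGB2HSV)
    m=(hsv[...,1]>80)&(hsv[...,0]<28)&(W[...,2]>zmin)&(W[...,2]<zmax)
    if box is not None: m&=(W[...,0]>box[0])&(W[...,0]<box[1])&(W[...,1]>box[2])&(W[...,1]<box[3])
    m=cv2.morphologyEx(m.astype(np.uint8),cv2.MORPH_OPEN,np.ones((3,3)))
    n,l,s,_=cv2.connectedComponentsWithStats(m)
    for i in range(1,n):
        if s[i,4]>150:
            Q=W[l==i]; print("bar",rect(Q),"z",np.round(np.nanpercentile(Q[:,2],[5,50,95])*1000,1),"y",np.round(np.nanpercentile(Q[:,1],[.5,99.5])*1000,1))
E
python3 - <<'E'
from h import *
p=cv2.imread("pics/top.png")[:,:,::-1].copy(); W=np.load("topW.npy")
print("table z",np.nanmedian(W[380:400,500:560,2]))
bars(p,W,box=(.2,.8,0,.6))
def reg(name,u0,u1,v0,v1,z0,z1):
    R=W[v0:v1,u0:u1].reshape(-1,3); Q=R[(R[:,2]>z0)&(R[:,2]<z1)]
    print(name,len(Q),rect(Q),"zmed",np.round(np.nanmedian(Q[:,2]),4),np.round(Q.min(0)*1000),np.round(Q.max(0)*1000))
reg("hood",105,180,200,355,.043,.07)
reg("rack",105,270,200,355,.02,.07)
reg("tray",272,435,240,350,.016,.07)
reg("panel",400,435,240,350,.045,.07)
reg("fence",445,470,215,325,.013,.035)
reg("base",445,530,215,325,.004,.09)
reg("gun",445,535,215,325,.03,.09)
reg("jar",270,305,165,200,.04,.09)
reg("cup",335,370,175,205,.015,.06)
reg("tape",380,420,165,205,.012,.06)
E
```

```text
table z 0.0006457323260409265
bar (array([591.4, 272.8]), array([ 25.4, 210.8]), 0.49) z [24.1 27.7 31.5] y [168.  376.4]
bar (array([540.5, 272.8]), array([ 24.8, 210.1]), 0.86) z [24.4 27.8 31.3] y [168.3 377. ]
bar (array([488.7, 279.8]), array([ 24. , 193.8]), 0.18) z [24.4 27.6 31. ] y [183.3 376. ]
hood 5344 (array([537.9, 400.7]), array([292.8, 108.9]), 0.89) zmed 0.0496 [391. 348.  43.] [684. 457.  58.]
rack 10217 (array([539.4, 304.4]), array([292.8, 301.7]), 0.86) zmed 0.046 [391. 152.  20.] [688. 457.  58.]
tray 1577 (array([493.6, -51. ]), array([310.1, 204.3]), 89.04) zmed 0.0244 [ 389. -206.   16.] [598. 105.  67.]
panel 255 (array([ 491. , -200.7]), array([10.4, 98. ]), 89.26) zmed 0.061 [ 442. -206.   46.] [ 540. -195.   67.]
fence 301 (array([ 538.3, -292.5]), array([204.4,  31.8]), 1.48) zmed 0.0213 [ 436. -308.   13.] [ 640. -274.   28.]
base 6474 (array([ 541.5, -356.1]), array([193.4, 249.6]), 87.12) zmed 0.01 [ 417. -459.    4.] [ 666. -254.   80.]
gun 2085 (array([ 511.6, -365.4]), array([162.5,  95.6]), 3.55) zmed 0.0684 [ 432. -415.   30.] [ 590. -315.   80.]
jar 282 (array([740.5,  81.6]), array([39.5, 38.7]), 83.07) zmed 0.0619 [721.  62.  40.] [761. 101.  68.]
cup 156 (array([722.7, -56.7]), array([40.2, 42.7]), 88.03) zmed 0.031 [701. -77.  15.] [744. -36.  42.]
tape 331 (array([ 737.6, -166.7]), array([58.6, 58.2]), 68.37) zmed 0.0217 [ 708. -196.   13.] [ 768. -137.   28.]
```

Run:
```python
from h import *
s=st(); print(np.round(s["eef_rot"],3), ctrl.grip_depth); c=ctrl.calibration("wrist"); print(c, np.array(s["eef_rot"]).T@(c["eye"]-np.array(s["ee_pos"])))
```

```text
{'t': 0.1, 'qpos': [1.155, 0.378, 0.08, 1.274, 0.0, 1.46], 'ee_pos': [0.173, 0.548, 0.23], 'contact_force': [-0.951, 0.037, 0.139], 'width': 1.0, 'grip_force': 0.0}
[[-0.954  0.301 -0.001]
 [ 0.301  0.954 -0.002]
 [ 0.    -0.002 -1.   ]] -0.0187
{'vertical_fov': 63.355113435688644, 'cx': 323.0850439366281, 'cy': 240.53400638083815, 'eye': array([0.10218331, 0.57097803, 0.37297237]), 'attitude': array([[ 0.30133695,  0.91241942,  0.2769239 ],
       [ 0.9535135 , -0.28748323, -0.09036262],
       [-0.00283763,  0.29128027, -0.95663355]])} [ 0.07437879  0.00059114 -0.14251649]
```

play_rows:
  motion: "-1 0.33 -0.28 -0.1 0 0 -0.066;-1 0.66 -0.56 -0.2 0 0 -0.133;-1 1 -0.83 -0.3 0 0 -0.2;-1 1 -0.83 -0.3 0 0 -0.2"

```text
t: 0.5
ee_pos: [0.2757, 0.4615, 0.1994]
eef_rot: [[-0.744, 0.669, -0.001], [0.669, 0.744, -0.004], [-0.002, -0.004, -1.0]]
contact_force: [-0.6, -0.1, 0.0]
width: 0.997
grip_force: 0.0
```

play_rows:
  motion: "0.15 0.33 -0.28 -0.1 0 0 -0.066;0.15 0.66 -0.56 -0.2 0 0 -0.133;0.15 1 -0.83 -0.3 0 0 -0.2;0.15 1 -0.83 -0.3 0 0 -0.2"

```text
t: 0.9
ee_pos: [0.3755, 0.3793, 0.1697]
eef_rot: [[-0.408, 0.913, -0.001], [0.913, 0.408, -0.003], [-0.002, -0.002, -1.0]]
contact_force: [-0.1, 0.1, 0.2]
width: 0.426
grip_force: 0.0
```

play_rows:
  motion: "0.15 0.33 -0.28 -0.1 0 0 -0.066;0.15 0.66 -0.56 -0.2 0 0 -0.133;0.15 1 -0.83 -0.3 0 0 -0.197;0.15 1 -0.83 -0.3 0 0 -0.197;0.15 1 -0.83 -0.3 0 0 -0.197"

```text
t: 1.4
ee_pos: [0.4727, 0.2996, 0.1409]
eef_rot: [[-0.016, 1.0, -0.002], [1.0, 0.016, 0.0], [0.0, -0.002, -1.0]]
contact_force: [-0.1, 0.5, -0.2]
width: 0.427
grip_force: 0.0
```

Run:
```python
from h import *
s=st(); print(np.round(s["eef_rot"],3))
p,W=grab("wrist","w1"); bars(p,W,box=(.2,.8,0,.6))
```

```text
{'t': 1.4, 'qpos': [0.451, 0.389, -0.14, 1.043, 0.001, 2.006], 'ee_pos': [0.473, 0.3, 0.141], 'contact_force': [-0.076, 0.485, -0.232], 'width': 0.427, 'grip_force': 0.0}
[[-0.016  1.    -0.002]
 [ 1.     0.016  0.   ]
 [ 0.    -0.002 -1.   ]]
bar (array([557.8, 286.5]), array([ 92.1, 179.6]), 0.25) z [23.5 27.7 28.9] y [207.2 375.3]
bar (array([489.3, 280.1]), array([ 24. , 187.9]), 0.18) z [26.8 27.9 29. ] y [187.8 373.4]
bar (array([527.4, 295.4]), array([ 50.4, 159.4]), 1.22) z [26.2 27.9 29. ] y [220.9 374.5]
bar (array([428.7, 311.1]), array([ 7. , 15.3]), 69.12) z [188.2 194.3 198.6] y [305.8 313.4]
```

play_rows:
  motion: "0.15 0.16 0 -0.4 0 0 0;0.15 0.16 0 -0.8 0 0 0;0.15 0.16 0 -0.9 0 0 0;0.15 0.16 0 -0.9 0 0 0;0.15 0.16 0 -0.9 0 0 0"

```text
t: 1.95
ee_pos: [0.4892, 0.3005, 0.0529]
eef_rot: [[-0.017, 1.0, 0.001], [1.0, 0.017, 0.001], [0.001, 0.001, -1.0]]
contact_force: [0.3, 0.8, -0.1]
width: 0.428
grip_force: 0.0
```

play_rows:
  motion: "0.15 0 0 -0.25 0 0 0;0.15 0 0 -0.37 0 0 0;0.15 0 0 -0.37 0 0 0;1 0 0 -0.37 0 0 0;1 0 0 -0.37 0 0 0;1 0 0 -0.37 0 0 0;1 0 0 -0.37 0 0 0;1 0 0 -0.37 0 0 0"
  grip_force: 70

```text
t: 2.75
ee_pos: [0.49, 0.2998, 0.0155]
eef_rot: [[-0.015, 1.0, 0.002], [1.0, 0.015, 0.001], [0.001, 0.002, -1.0]]
contact_force: [-0.9, -0.2, 5.9]
width: 0.259
grip_force: 71.4
```

play_rows:
  motion: "1 0 0 0.03 0 0 -0.01;1 0 0 0.06 -0.02 0 0;1 0 0.01 0.1 -0.035 0 0;1 0 0.01 0.14 -0.05 0 0;1 0 0.01 0.14 -0.05 0 0;1 0 0.01 0.14 -0.05 0 0"

```text
t: 3.35
ee_pos: [0.4894, 0.3009, 0.0284]
eef_rot: [[-0.015, 1.0, 0.001], [0.995, 0.014, -0.103], [-0.103, -0.001, -0.995]]
contact_force: [0.5, 1.1, 0.7]
width: 0.26
grip_force: 70.7
```

Run:
```python
from h import *
s=st()
p,W=grab("scene","s2"); cv2.imwrite("pics/s2c.png",cv2.resize(p[170:320,340:560,::-1],None,fx=3,fy=3))
p,W=grab("top"); bars(p,W,box=(.2,.8,0,.6))
```

```text
{'t': 3.35, 'qpos': [0.49, 0.558, -0.187, 0.874, -0.091, 2.049], 'ee_pos': [0.489, 0.301, 0.028], 'contact_force': [0.514, 1.066, 0.703], 'width': 0.26, 'grip_force': 70.701}
bar (array([591.4, 273.2]), array([ 24.8, 210.5]), 0.34) z [24.2 27.7 31.2] y [168.3 376.5]
bar (array([540.2, 240.4]), array([ 27.3, 145.3]), 1.7) z [24.1 27.9 31.5] y [168.3 311.2]
bar (array([489.4, 247.2]), array([ 23.9, 125.6]), 0.4) z [39.3 45.6 52.5] y [185.  308.3]
```

View pics/s2c.png

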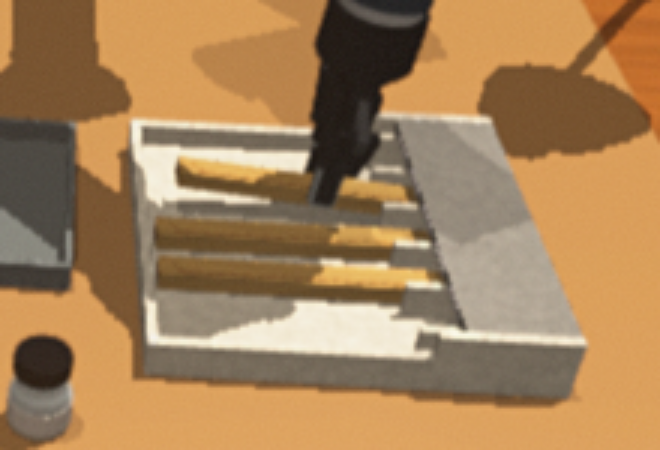

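play_rows:
  motion: "1 0.003 -0.2 0.02 0 0 0;1 0.006 -0.4 0.04 0 0 0;1 0.01 -0.6 0.06 0 0 0;1 0.013 -0.8 0.085 0 0 0;1 0.016 -1 0.105 0 0 0;1 0.016 -1 0.105 0 0 0;1 0.016 -1 0.4 0 0 0;1 0.016 -1 0.6 0 0 0;1 0.016 -1 0.6 0 0 0"

```text
t: 4.35
ee_pos: [0.4928, 0.2013, 0.0908]
eef_rot: [[-0.014, 1.0, 0.005], [0.995, 0.014, -0.103], [-0.103, 0.004, -0.995]]
contact_force: [1.3, 0.6, -0.7]
width: 0.256
grip_force: 70.6
```

play_rows:
  motion: "1 -0.1 -0.3 0 0.02 0 0;1 -0.2 -0.6 0 0.05 0 0;1 -0.3 -1 0 0.05 0 -0.01;1 -0.3 -1 0 0.05 0 -0.015;1 -0.3 -1 0 0.05 0 -0.015"

```text
t: 4.85
ee_pos: [0.4599, 0.0999, 0.0874]
eef_rot: [[0.019, 1.0, -0.003], [1.0, -0.019, 0.0], [0.0, -0.003, -1.0]]
contact_force: [-0.3, 0.4, 0.2]
width: 0.259
grip_force: 70.5
```

play_rows:
  motion: "1 -0.1 -0.3 0 0 0 0;1 -0.2 -0.6 0 0 0 0;1 -0.26 -1 0 0 0 0;1 -0.26 -1 0 0 0 0;1 -0.26 -1 0 0 0 0"

```text
t: 5.35
ee_pos: [0.4351, 0.0009, 0.088]
eef_rot: [[0.017, 1.0, -0.001], [1.0, -0.017, 0.001], [0.001, -0.002, -1.0]]
contact_force: [0.2, 0.8, -1.1]
width: 0.257
grip_force: 70.5
```

Run:
```python
from h import *
s=st();print(np.round(s["eef_rot"],3))
p,W=grab("top","t3"); bars(p,W,box=(.2,.8,-.3,.6))
R=W[240:350,272:435].reshape(-1,3); Q=R[(R[:,2]>.016)&(R[:,2]<.03)]; print(rect(Q))
```

```text
{'t': 5.35, 'qpos': [-0.144, 0.206, -0.549, 0.817, 0.001, 1.443], 'ee_pos': [0.435, 0.001, 0.088], 'contact_force': [0.197, 0.797, -1.139], 'width': 0.257, 'grip_force': 70.532}
[[ 0.017  1.    -0.001]
 [ 1.    -0.017  0.001]
 [ 0.001 -0.002 -1.   ]]
bar (array([591.4, 272.6]), array([ 24.9, 209.9]), 0.32) z [24.1 27.7 31.2] y [168.1 376.4]
bar (array([540.7, 272.9]), array([ 24.8, 210.2]), 1.12) z [24.2 27.8 31.2] y [168.5 377.2]
bar (array([438.6, 112.7]), array([42.5, 24.9]), 88.45) z [ 96.9 100.2 103.4] y [ 91.3 133.8]
(array([494. , -50.7]), array([309.6, 204. ]), 88.84)
```

play_rows:
  motion: "1 0.01 -0.3 -0.1 0 0 0;1 0.01 -0.59 -0.3 0 0 0;1 0.01 -0.59 -0.55 0 0 0;1 0.01 -0.59 -0.68 0 0 0;1 0.01 -0.59 -0.765 0 0 0;1 0.01 -0.59 -0.765 0 0 0;0.25 0.01 -0.59 -0.765 0 0 0;0.25 0.01 -0.59 -0.765 0 0 0;0.25 0.01 -0.59 -0.765 0 0 0;0.25 0.01 -0.59 -0.4 0 0 0;0.25 0.01 -0.59 0 0 0 0;0.25 0.01 -0.59 0 0 0 0"

```text
t: 6.6
ee_pos: [0.4401, -0.0598, 0.0935]
eef_rot: [[0.017, 1.0, 0.008], [1.0, -0.017, -0.003], [-0.003, 0.008, -1.0]]
contact_force: [1.7, 0.4, 0.6]
width: 0.378
grip_force: 0.0
```

play_rows:
  motion: "0.15 0.35 0.45 0.0 0 0 0;0.15 0.6 0.9 0 0 0 0.01;0.15 0.6 1 0 0 0 0.015;0.15 0.6 1 0 0 0 0.015"

```text
t: 7.0
ee_pos: [0.4967, 0.0434, 0.0883]
eef_rot: [[-0.019, 1.0, -0.0], [1.0, 0.019, 0.0], [0.0, -0.0, -1.0]]
contact_force: [-0.0, -0.4, -0.8]
width: 0.422
grip_force: 0.0
```

Run:
```python
from h import *
s=st()
p,W=grab("top","t4"); bars(p,W,zmin=.01,box=(.2,.8,-.3,.6))
```

```text
{'t': 7.0, 'qpos': [-0.04, 0.32, -0.391, 0.86, 0.0, 1.512], 'ee_pos': [0.497, 0.043, 0.088], 'contact_force': [-0.022, -0.406, -0.782], 'width': 0.422, 'grip_force': 0.0}
bar (array([592.7, 274.3]), array([ 27.5, 209.5]), 0.39) z [23.9 27.7 31.4] y [171.8 377.1]
bar (array([541.8, 278.2]), array([ 26.8, 200.3]), 1.09) z [24.1 27.9 31.3] y [178.5 377.1]
bar (array([434.7, -92.3]), array([163.4,  21.6]), 88.41) z [18.6 22.  25.4] y [-172.3  -10.6]
```

play_rows:
  motion: "0.15 0.2 0.4 0 0 0 0;0.15 0.4 0.8 0 0 0 0;0.15 0.43 1 0 0 0 0;0.15 0.43 1 0 0 0 0"

```text
t: 7.45
ee_pos: [0.539, 0.1423, 0.0881]
eef_rot: [[-0.016, 1.0, -0.001], [1.0, 0.016, 0.0], [0.0, -0.001, -1.0]]
contact_force: [-0.0, -0.2, 0.4]
width: 0.428
grip_force: 0.0
```

play_rows:
  motion: "0.15 0 0.4 0 0 0 0;0.15 0 0.8 0 0 0 0;0.15 0 1 0 0 0 0;0.15 0 1 0 0 0 0"

```text
t: 7.85
ee_pos: [0.5383, 0.2416, 0.0881]
eef_rot: [[-0.016, 1.0, -0.002], [1.0, 0.016, -0.0], [-0.0, -0.002, -1.0]]
contact_force: [1.0, 0.2, -0.4]
width: 0.425
grip_force: 0.0
```

play_rows:
  motion: "0.15 0 0.25 0 0 0 0;0.15 0 0.5 0 0 0 0;0.15 0 0.5 -0.3 0 0 0;0.15 0 0.5 -0.35 0 0 0;0.15 0 0.5 -0.35 0 0 0;0.15 0 0.5 -0.35 0 0 0"

```text
t: 8.45
ee_pos: [0.5389, 0.2898, 0.0538]
eef_rot: [[-0.013, 1.0, -0.002], [1.0, 0.013, -0.001], [-0.001, -0.002, -1.0]]
contact_force: [0.4, 0.6, 0.8]
width: 0.427
grip_force: 0.0
```

Run:
```python
from h import *
s=st()
p,W=grab("wrist"); bars(p,W,zmin=.01,box=(.2,.8,-.3,.6))
p,W=grab("top"); bars(p,W,zmin=.01,box=(.2,.8,-.3,.6))
```

```text
{'t': 8.45, 'qpos': [0.39, 0.556, -0.11, 0.907, 0.0, 1.948], 'ee_pos': [0.539, 0.29, 0.054], 'contact_force': [0.356, 0.566, 0.781], 'width': 0.427, 'grip_force': 0.0}
bar (array([587.7, 314.7]), array([125.7,  38. ]), 87.4) z [20.  27.8 28.9] y [254.6 376.6]
bar (array([541., 290.]), array([ 26.4, 172.6]), 1.02) z [26.9 27.9 28.9] y [207.3 375.8]
bar (array([582.7, 233.4]), array([ 47.4, 132.1]), 0.43) z [22.7 27.4 31.7] y [168.  297.5]
bar (array([538.6, 231.3]), array([ 33.3, 126.9]), 1.35) z [23.7 27.8 31.7] y [168.4 293.6]
bar (array([435.9, -48.7]), array([250.6,  21.6]), 88.43) z [18.4 22.1 25.6] y [-171.9   76.3]
```

play_rows:
  motion: "0.15 0.015 0 -0.25 0 0 0;0.15 0.015 0 -0.38 0 0 0;0.15 0.015 0 -0.38 0 0 0;1 0.015 0 -0.38 0 0 0;1 0.015 0 -0.38 0 0 0;1 0.015 0 -0.38 0 0 0;1 0.015 0 -0.38 0 0 0;1 0.015 0 -0.38 0 0 0"
  grip_force: 70

```text
t: 9.35
ee_pos: [0.5405, 0.2916, 0.0158]
eef_rot: [[-0.015, 1.0, -0.001], [1.0, 0.015, 0.0], [0.0, -0.001, -1.0]]
contact_force: [0.5, 0.6, 0.3]
width: 0.256
grip_force: 71.5
```

play_rows:
  motion: "1 0 0 0.03 0 0 0;1 0 0 0.06 -0.02 0 0;1 0 0.01 0.1 -0.035 0 0;1 0 0.01 0.14 -0.05 0 0;1 0 0.01 0.14 -0.05 0 0;1 0 0.01 0.14 -0.05 0 0"

```text
t: 9.95
ee_pos: [0.5403, 0.2926, 0.0293]
eef_rot: [[-0.015, 1.0, -0.001], [0.994, 0.015, -0.104], [-0.104, -0.003, -0.995]]
contact_force: [0.4, -0.6, -0.4]
width: 0.266
grip_force: 43.9
```

Run:
```python
from h import *
s=st()
p,W=grab("top"); bars(p,W,zmin=.01,box=(.2,.8,-.3,.6))
```

```text
{'t': 9.95, 'qpos': [0.441, 0.625, -0.063, 0.929, -0.094, 1.999], 'ee_pos': [0.54, 0.293, 0.029], 'contact_force': [0.427, -0.623, -0.444], 'width': 0.266, 'grip_force': 43.941}
bar (array([592.3, 234.4]), array([ 32.1, 133.1]), 3.35) z [22.7 27.8 31.3] y [168.  299.8]
bar (array([543.1, 236. ]), array([ 28.7, 130.1]), 1.18) z [39.7 47.4 55.2] y [171.2 300.3]
bar (array([435.9, -48.5]), array([250.2,  21.6]), 88.43) z [18.2 21.8 25.5] y [-172.1   76.2]
```

play_rows:
  motion: "1 0 0 0 0 0 0;1 0 0 0 0 0 0;1 0 0 0 0 0 0;1 0 0 0 0 0 0;1 0 0 0 0 0 0;1 0 0 0 0 0 0"
  grip_force: 70

```text
t: 10.6
ee_pos: [0.5402, 0.2923, 0.0293]
eef_rot: [[-0.015, 1.0, -0.002], [0.994, 0.014, -0.105], [-0.105, -0.003, -0.995]]
contact_force: [-0.6, -0.9, -0.5]
width: 0.253
grip_force: 73.8
```

Run:
```python
from h import *
s=st()
p,W=grab("top"); bars(p,W,zmin=.01,box=(.2,.8,-.3,.6))
```

```text
{'t': 10.6, 'qpos': [0.44, 0.625, -0.063, 0.93, -0.094, 1.999], 'ee_pos': [0.54, 0.292, 0.029], 'contact_force': [-0.554, -0.88, -0.49], 'width': 0.253, 'grip_force': 73.807}
bar (array([592.1, 234.4]), array([ 31.7, 133.3]), 3.34) z [23.2 27.7 31.2] y [168.1 299.6]
bar (array([542.9, 235.3]), array([ 28.9, 129.2]), 1.11) z [39.9 47.8 55.3] y [171.1 298.8]
bar (array([435.9, -48.6]), array([250.6,  21.6]), 88.43) z [18.5 21.9 25.5] y [-171.7   75.5]
```

play_rows:
  motion: "1 0.003 -0.2 0.02 0 0 0;1 0.006 -0.4 0.04 0 0 0;1 0.01 -0.6 0.06 0 0 0;1 0.013 -0.8 0.085 0 0 0;1 0.016 -1 0.105 0 0 0;1 0.016 -1 0.105 0 0 0;1 0.016 -1 0.4 0 0 0;1 0.016 -1 0.6 0 0 0;1 0.016 -1 0.6 0 0 0"

```text
t: 11.55
ee_pos: [0.5444, 0.1937, 0.0923]
eef_rot: [[-0.015, 1.0, 0.004], [0.995, 0.015, -0.102], [-0.103, 0.003, -0.995]]
contact_force: [-0.8, 0.1, -0.3]
width: 0.256
grip_force: 73.9
```

play_rows:
  motion: "1 -0.1 -0.3 0 0.02 0 0;1 -0.2 -0.6 0 0.05 0 0;1 -0.3 -1 0 0.05 0 -0.01;1 -0.3 -1 0 0.05 0 -0.015;1 -0.3 -1 0 0.05 0 -0.015"

```text
t: 12.05
ee_pos: [0.5113, 0.0921, 0.0886]
eef_rot: [[0.018, 1.0, -0.004], [1.0, -0.018, 0.001], [0.001, -0.004, -1.0]]
contact_force: [0.1, 0.6, -1.5]
width: 0.256
grip_force: 73.9
```

play_rows:
  motion: "1 -0.1 -0.3 0 0 0 0;1 -0.17 -0.6 0 0 0 0;1 -0.17 -1 0 0 0 0;1 -0.17 -1 0 0 0 0;1 -0.17 -1 0 0 0 0"

```text
t: 12.55
ee_pos: [0.4954, -0.007, 0.089]
eef_rot: [[0.017, 1.0, -0.003], [1.0, -0.017, 0.001], [0.001, -0.003, -1.0]]
contact_force: [-0.4, 0.7, -1.1]
width: 0.256
grip_force: 73.9
```

Run:
```python
from h import *
s=st()
p,W=grab("top"); bars(p,W,zmin=.01,box=(.2,.8,-.3,.6))
R=W[240:350,272:435].reshape(-1,3); Q=R[(R[:,2]>.016)&(R[:,2]<.03)]; print(rect(Q))
```

```text
{'t': 12.55, 'qpos': [-0.143, 0.316, -0.395, 0.863, 0.0, 1.445], 'ee_pos': [0.495, -0.007, 0.089], 'contact_force': [-0.396, 0.686, -1.114], 'width': 0.256, 'grip_force': 73.934}
bar (array([592.5, 274.7]), array([ 27.4, 214.1]), 0.42) z [23.8 27.7 31.3] y [168.1 377.7]
bar (array([496.5,  96.7]), array([45.4, 24.1]), 88.82) z [ 97.1 101.  104.2] y [ 74.2 119.1]
bar (array([ 433.5, -137.6]), array([72.2, 21.6]), 88.42) z [18.6 22.  25.3] y [-173.4 -101.4]
(array([493.5, -50.8]), array([309.6, 203.9]), 89.06)
```

play_rows:
  motion: "1 0 -0.22 -0.1 0 0 0;1 0 -0.44 -0.3 0 0 0;1 0 -0.44 -0.55 0 0 0;1 0 -0.44 -0.68 0 0 0;1 0 -0.44 -0.77 0 0 0;1 0 -0.44 -0.77 0 0 0;0.25 0 -0.44 -0.77 0 0 0;0.25 0 -0.44 -0.77 0 0 0;0.25 0 -0.44 -0.77 0 0 0;0.25 0 -0.44 -0.4 0 0 0;0.25 0 -0.44 0 0 0 0;0.25 0 -0.44 0 0 0 0"

```text
t: 13.8
ee_pos: [0.4994, -0.0527, 0.095]
eef_rot: [[0.017, 1.0, 0.007], [1.0, -0.017, -0.002], [-0.002, 0.007, -1.0]]
contact_force: [0.9, -1.2, 0.1]
width: 0.372
grip_force: 0.0
```

play_rows:
  motion: "0.15 0.2 0.45 0.0 0 0 0;0.15 0.4 0.9 0 0 0 0.01;0.15 0.5 1 0 0 0 0.015;0.15 0.5 1 0 0 0 0.015"

```text
t: 14.2
ee_pos: [0.5463, 0.0501, 0.0894]
eef_rot: [[-0.018, 1.0, -0.001], [1.0, 0.018, 0.0], [0.0, -0.001, -1.0]]
contact_force: [-0.1, -0.4, -0.6]
width: 0.423
grip_force: 0.0
```

play_rows:
  motion: "0.15 0.2 0.45 0.0 0 0 0;0.15 0.4 0.9 0 0 0 0;0.15 0.45 1 0 0 0 0;0.15 0.45 1 0 0 0 0"

```text
t: 14.6
ee_pos: [0.59, 0.1489, 0.089]
eef_rot: [[-0.016, 1.0, -0.003], [1.0, 0.016, -0.0], [-0.0, -0.003, -1.0]]
contact_force: [-0.8, 0.2, 0.5]
width: 0.428
grip_force: 0.0
```

play_rows:
  motion: "0.15 0 0.4 0 0 0 0;0.15 0 0.8 0 0 0 0;0.15 0 1 0 0 0 0;0.15 0 1 0 0 0 0"

```text
t: 15.0
ee_pos: [0.589, 0.2486, 0.0891]
eef_rot: [[-0.016, 1.0, -0.004], [1.0, 0.016, -0.0], [-0.0, -0.004, -1.0]]
contact_force: [-0.6, -1.1, -0.1]
width: 0.419
grip_force: 0.0
```

Run:
```python
from h import *
s=st(); print(s["eef_rot"][:,1])
p,W=grab("wrist"); bars(p,W,zmin=.01,box=(.2,.8,-.3,.6))
p,W=grab("top"); bars(p,W,zmin=.01,box=(.2,.8,-.3,.6))
```

```text
{'t': 15.0, 'qpos': [0.3, 0.58, 0.03, 1.025, 0.001, 1.855], 'ee_pos': [0.589, 0.249, 0.089], 'contact_force': [-0.565, -1.12, -0.069], 'width': 0.419, 'grip_force': 0.0}
[ 0.99986366  0.01601676 -0.00401467]
bar (array([592.1, 273. ]), array([ 26. , 216.3]), 0.35) z [26.7 27.9 29. ] y [172.8 376.6]
bar (array([585.7, 212.7]), array([38.9, 90.9]), 2.06) z [23.7 27.5 31.6] y [167.7 255.8]
bar (array([494.2, -48.7]), array([248.2,  24.3]), 89.25) z [18.2 21.8 25.5] y [-172.    75.1]
bar (array([435.9, -48.6]), array([250.6,  21.6]), 88.44) z [18.4 22.  25.4] y [-171.7   76.3]
```

play_rows:
  motion: "0.15 0.02 0.22 0 0 0 0;0.15 0.022 0.42 0 0 0 0;0.15 0.022 0.42 -0.35 0 0 0;0.15 0.022 0.42 -0.65 0 0 0;0.15 0.022 0.42 -0.73 0 0 0;0.15 0.022 0.42 -0.73 0 0 0;1 0.022 0.42 -0.73 0 0 0;1 0.022 0.42 -0.73 0 0 0;1 0.022 0.42 -0.73 0 0 0;1 0.022 0.42 -0.73 0 0 0;1 0.022 0.42 -0.73 0 0 0"
  grip_force: 70

```text
t: 16.2
ee_pos: [0.5932, 0.2906, 0.0179]
eef_rot: [[-0.015, 1.0, -0.0], [1.0, 0.015, 0.0], [0.0, -0.0, -1.0]]
contact_force: [-0.4, -1.5, 6.0]
width: 0.249
grip_force: 71.9
```

play_rows:
  motion: "1 0 0 0.03 0 0 0;1 0 0 0.06 -0.02 0 0;1 0 0.01 0.1 -0.035 0 0;1 0 0.01 0.14 -0.05 0 0;1 0 0.01 0.14 -0.05 0 0;1 0 0.01 0.14 -0.05 0 0"

```text
t: 16.8
ee_pos: [0.5919, 0.292, 0.0301]
eef_rot: [[-0.015, 1.0, -0.003], [0.995, 0.015, -0.103], [-0.103, -0.005, -0.995]]
contact_force: [0.5, 0.9, -0.2]
width: 0.254
grip_force: 71.2
```

Run:
```python
from h import *
s=st()
p,W=grab("top"); bars(p,W,zmin=.01,box=(.2,.8,-.3,.6))
```

```text
{'t': 16.8, 'qpos': [0.406, 0.707, 0.093, 1.002, -0.094, 1.964], 'ee_pos': [0.592, 0.292, 0.03], 'contact_force': [0.507, 0.873, -0.224], 'width': 0.254, 'grip_force': 71.158}
bar (array([594. , 236.3]), array([ 31.1, 130.1]), 1.43) z [38.1 45.4 52.2] y [171.6 300. ]
bar (array([494.1, -48.8]), array([248.2,  24.2]), 89.3) z [18.3 21.9 25.4] y [-172.   75.]
bar (array([435.9, -48.5]), array([250.2,  21.6]), 88.42) z [18.6 22.  25.5] y [-171.7   76.2]
```

play_rows:
  motion: "1 0.003 -0.2 0.02 0 0 0;1 0.006 -0.4 0.04 0 0 0;1 0.01 -0.6 0.06 0 0 0;1 0.013 -0.8 0.085 0 0 0;1 0.016 -1 0.105 0 0 0;1 0.016 -1 0.105 0 0 0;1 0.016 -1 0.4 0 0 0;1 0.016 -1 0.6 0 0 0;1 0.016 -1 0.6 0 0 0"

```text
t: 17.75
ee_pos: [0.5961, 0.1917, 0.0936]
eef_rot: [[-0.014, 1.0, 0.003], [0.995, 0.014, -0.103], [-0.103, 0.001, -0.995]]
contact_force: [0.5, 0.7, -1.1]
width: 0.256
grip_force: 71.0
```

play_rows:
  motion: "1 -0.1 -0.3 0 0.02 0 0;1 -0.2 -0.6 0 0.05 0 0;1 -0.25 -1 0 0.05 0 -0.01;1 -0.25 -1 0 0.05 0 -0.015;1 -0.25 -1 0 0.05 0 -0.015"

```text
t: 18.25
ee_pos: [0.5679, 0.0906, 0.0894]
eef_rot: [[0.019, 1.0, -0.006], [1.0, -0.019, 0.001], [0.001, -0.006, -1.0]]
contact_force: [0.3, -0.2, -0.3]
width: 0.256
grip_force: 71.0
```

play_rows:
  motion: "1 -0.1 -0.3 0 0 0 0;1 -0.17 -0.6 0 0 0 0;1 -0.17 -1 0 0 0 0;1 -0.17 -1 0 0 0 0;1 -0.17 -1 0 0 0 0"

```text
t: 18.75
ee_pos: [0.5519, -0.008, 0.0899]
eef_rot: [[0.017, 1.0, -0.005], [1.0, -0.017, 0.001], [0.001, -0.005, -1.0]]
contact_force: [-0.2, 0.4, -1.2]
width: 0.254
grip_force: 71.0
```

Run:
```python
from h import *
s=st()
p,W=grab("top"); bars(p,W,zmin=.01,box=(.2,.8,-.3,.6))
R=W[240:350,272:435].reshape(-1,3); Q=R[(R[:,2]>.016)&(R[:,2]<.03)]; print(rect(Q))
```

```text
{'t': 18.75, 'qpos': [-0.13, 0.418, -0.237, 0.921, 0.0, 1.458], 'ee_pos': [0.552, -0.008, 0.09], 'contact_force': [-0.221, 0.428, -1.171], 'width': 0.254, 'grip_force': 71.034}
bar (array([558.3,  97.9]), array([45.8, 34.2]), 89.36) z [ 95.7  99.6 102.9] y [ 75.1 120.8]
bar (array([ 548.8, -113.5]), array([29.9, 23.3]), 88.87) z [ 96.6  99.9 103.3] y [-128.1  -98.6]
bar (array([ 493.2, -132.9]), array([80.1, 24.2]), 88.88) z [18.8 21.9 25.3] y [-172.8  -93.1]
bar (array([ 433.6, -133.4]), array([81. , 21.6]), 88.44) z [18.5 22.1 25.4] y [-172.8  -93. ]
(array([493.5, -50.8]), array([309.3, 203.9]), 88.99)
```

play_rows:
  motion: "1 0 -0.22 -0.1 0 0 0;1 0 -0.44 -0.3 0 0 0;1 0 -0.44 -0.55 0 0 0;1 0 -0.44 -0.68 0 0 0;1 0 -0.44 -0.77 0 0 0;1 0 -0.44 -0.77 0 0 0;0.25 0 -0.44 -0.77 0 0 0;0.25 0 -0.44 -0.77 0 0 0;0.25 0 -0.44 -0.77 0 0 0;0.25 0 -0.44 -0.4 0 0 0;0.25 0 -0.44 0 0 0 0;0.25 0 -0.44 0 0 0 0"

```text
t: 20.0
ee_pos: [0.5561, -0.0535, 0.0962]
eef_rot: [[0.017, 1.0, 0.006], [1.0, -0.017, -0.002], [-0.002, 0.006, -1.0]]
contact_force: [1.1, 0.6, 0.2]
width: 0.374
grip_force: 0.0
```

play_rows:
  motion: "0.15 -0.2 -0.2 0.3 0 0 0.07;0.15 -0.4 -0.5 0.6 0 0 0.14;0.15 -0.6 -0.9 0.6 0 0 0.21;0.15 -0.6 -1 0.6 0 0 0.28;0.15 -0.6 -1 0.6 0 0 0.35;0.15 -0.6 -1 0.6 0 0 0.42;0.15 -0.6 -1 0.6 0 0 0.49;0.15 -0.6 -1 0.6 0 0 0.56;0.15 -0.6 -1 0.6 0 0 0.63;0.15 -0.6 -1 0.6 0 0 0.7;0.15 -0.6 -1 0.6 0 0 0.75;0.15 -0.6 -1 0.6 0 0 0.75"

```text
t: 21.2
ee_pos: [0.4916, -0.1526, 0.1502]
eef_rot: [[-1.0, 0.017, 0.0], [0.017, 1.0, -0.005], [-0.0, -0.005, -1.0]]
contact_force: [1.0, 0.5, -0.8]
width: 0.424
grip_force: 0.0
```

Run:
```python
from h import *
s=st(); print(np.round(s["eef_rot"],3))
p,W=grab("wrist","w5");np.save("w5.npy",W)
p,W=grab("top","t5"); np.save("t5.npy",W); bars(p,W,zmin=.01,box=(.2,.8,-.3,.6))
```

```text
{'t': 21.2, 'qpos': [-0.422, 0.294, -0.252, 1.023, -0.004, -0.405], 'ee_pos': [0.492, -0.153, 0.15], 'contact_force': [0.951, 0.476, -0.777], 'width': 0.424, 'grip_force': 0.0}
[[-1.     0.017  0.   ]
 [ 0.017  1.    -0.005]
 [-0.    -0.005 -1.   ]]
bar (array([551.5, -47.4]), array([247.8,  24.5]), 88.91) z [18.1 22.  25.5] y [-170.2   76.1]
bar (array([493.7, -38.8]), array([228.2,  24.5]), 88.44) z [18.5 21.9 25.6] y [-149.4   75. ]
bar (array([435.9, -48.5]), array([250.2,  21.6]), 88.44) z [18.7 21.9 25.6] y [-170.5   76.3]
```

View pics/w5.png

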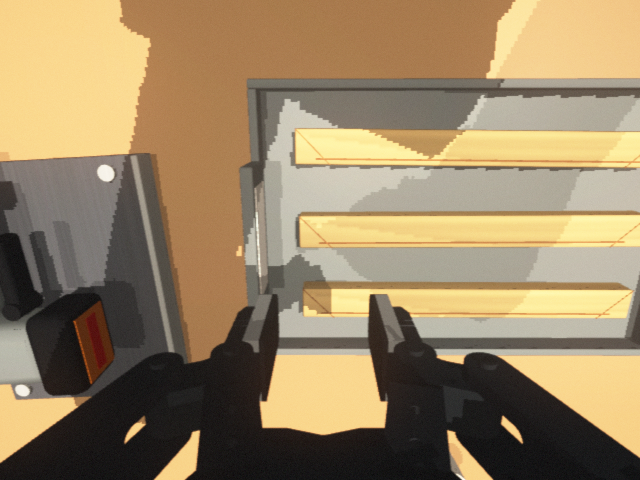

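View pics/t5.png

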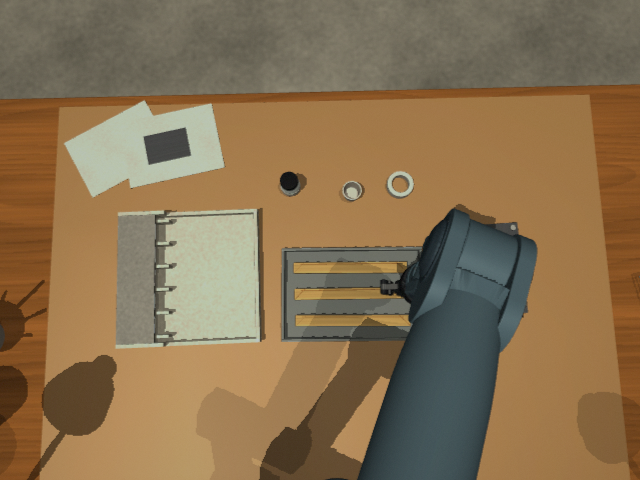

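Top: the rack is empty and the three bars lie apart in the tray. Wrist: the panel is at about (255,220), and the fence runs from (150,155) to (185,355), slightly turned relative to the tray. Next I fit the fence line.

```bash
cat > fit.py <<'E'
from h import *
def edge(W,box,z0,z1,side,nb=25):
    Q=W.reshape(-1,3); Q=Q[(Q[:,2]>z0)&(Q[:,2]<z1)&(Q[:,0]>box[0])&(Q[:,0]<box[1])&(Q[:,1]>box[2])&(Q[:,1]<box[3])]*1000
    xs=np.linspace(Q[:,0].min()+4,Q[:,0].max()-4,nb+1); P=[]
    for a,b in zip(xs[:-1],xs[1:]):
        q=Q[(Q[:,0]>=a)&(Q[:,0]<b)]
        if len(q)>2: P.append([(a+b)/2,np.percentile(q[:,1],97 if side>0 else 3)])
    P=np.array(P); k=np.polyfit(P[:,0],P[:,1],1); r=P[:,1]-np.polyval(k,P[:,0]); P=P[abs(r)<2.5]; k=np.polyfit(P[:,0],P[:,1],1)
    print("x range",Q[:,0].min().round(1),Q[:,0].max().round(1),"yaw deg",np.degrees(np.arctan(k[0])).round(2),"y at x=494,540:",np.polyval(k,[494,540]).round(1),"std",(P[:,1]-np.polyval(k,P[:,0])).std().round(2),"z",np.median(Q[:,2]).round(1))
E
python3 - <<'E'
from fit import *
T=np.load("topW.npy");w=np.load("w5.npy")
for n,W in(("top",T),("wrist",w)):
    print(n); edge(W,(.42,.66,-.32,-.25),.015,.026,1)
    edge(W,(.42,.66,-.22,-.19),.05,.068,-1)
    edge(W,(.38,.62,-.2,.15),.018,.029,1) 
R=T.reshape(-1,3)
Q=R[(R[:,2]>.004)&(R[:,2]<.014)&(R[:,1]>-.44)&(R[:,1]<-.3)&(R[:,0]>.42)&(R[:,0]<.66)]; print(rect(Q),len(Q))
Q=R[(R[:,2]>.015)&(R[:,2]<.03)&(R[:,1]>-.31)&(R[:,1]<-.26)&(R[:,0]>.42)&(R[:,0]<.66)]; print("fence",rect(Q),len(Q))
Q=R[(R[:,2]>.016)&(R[:,2]<.07)&(R[:,1]>-.45)&(R[:,1]<-.32)&(R[:,0]>.42)&(R[:,0]<.66)]; print("gun",rect(Q),Q.min(0),Q.max(0))
R=w.reshape(-1,3)
Q=R[(R[:,2]>.016)&(R[:,2]<.03)&(R[:,1]>-.31)&(R[:,1]<-.26)&(R[:,0]>.42)&(R[:,0]<.66)]; print("fence w",rect(Q),len(Q))
E
```

```text
top
x range 435.9 640.2 yaw deg 2.17 y at x=494,540: [-279.5 -277.8] std 0.31 z 21.5
x range 441.9 540.0 yaw deg -0.3 y at x=494,540: [-204.1 -204.4] std 0.84 z 61.3
x range 389.0 598.3 yaw deg -0.8 y at x=494,540: [103.4 102.8] std 0.12 z 23.6
wrist
x range 436.5 596.1 yaw deg 2.26 y at x=494,540: [-276.8 -275. ] std 0.11 z 21.3
x range 441.5 532.0 yaw deg -0.79 y at x=494,540: [-201.8 -202.5] std 0.19 z 61.6Traceback (most recent call last):
  File "<stdin>", line 6, in <module>
  File "fit.py", line 8, in edge
    P=np.array(P); k=np.polyfit(P[:,0],P[:,1],1); r=P[:,1]-np.polyval(k,P[:,0]); P=P[abs(r)<2.5]; k=np.polyfit(P[:,0],P[:,1],1)
                                                                                                    ~~~~~~~~~~^^^^^^^^^^^^^^^^^
    raise TypeError("expected non-empty vector for x")
TypeError: expected non-empty vector for x
```

play_rows:
  motion: "0.15 0 -0.25 0 0 0 0;0.15 0 -0.46 -0.2 0 0 0;0.15 0 -0.46 -0.6 0 0 0;0.15 0 -0.46 -0.8 0 0 0;0.15 0 -0.46 -0.8 0 0 0"

```text
t: 21.8
ee_pos: [0.4888, -0.1973, 0.0672]
eef_rot: [[-1.0, 0.019, -0.006], [0.019, 1.0, -0.002], [0.006, -0.002, -1.0]]
contact_force: [0.4, 0.6, 0.2]
width: 0.424
grip_force: 0.0
```

play_rows:
  motion: "0.15 0 0 -0.25 0 0 0;0.15 0 0 -0.37 0 0 0;0.15 0 0 -0.37 0 0 0;1 0 0 -0.37 0 0 0;1 0 0 -0.37 0 0 0;1 0 0 -0.37 0 0 0;1 0 0 -0.37 0 0 0;1 0 0 -0.37 0 0 0;1 0 0 -0.37 0 0 0"
  grip_force: 60

```text
t: 22.7
ee_pos: [0.4927, -0.199, 0.0348]
eef_rot: [[-1.0, 0.017, 0.002], [0.017, 1.0, -0.006], [-0.002, -0.006, -1.0]]
contact_force: [-2.0, 0.9, 6.6]
width: 0.083
grip_force: 59.8
```

Run:
```python
from fit import *
s=st(); print(np.round(s["eef_rot"],3))
p,W=grab("wrist","w6");np.save("w6.npy",W)
p,W=grab("top","t6"); np.save("t6.npy",W)
edge(W,(.38,.62,.06,.15),.018,.029,1)
```

```text
{'t': 22.7, 'qpos': [-0.501, 0.433, -0.379, 0.755, -0.004, -0.485], 'ee_pos': [0.493, -0.199, 0.035], 'contact_force': [-2.022, 0.869, 6.554], 'width': 0.083, 'grip_force': 59.843}
[[-1.     0.017  0.002]
 [ 0.017  1.    -0.006]
 [-0.002 -0.006 -1.   ]]
x range 394.1 597.6 yaw deg -0.8 y at x=494,540: [103.4 102.8] std 0.12 z 23.0
```

View pics/w6.png

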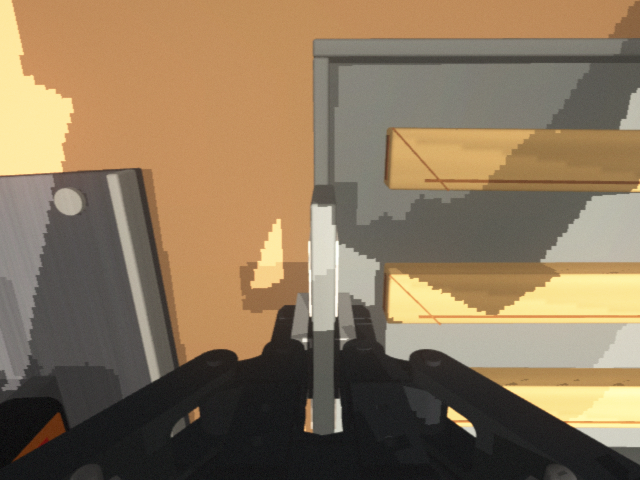

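play_rows:
  motion: "1 0.05 -0.05 0 0 0 0.003;1 0.1 -0.13 0 0 0 0.006;1 0.16 -0.2 0 0 0 0.01;1 0.22 -0.27 0 0 0 0.014;1 0.27 -0.34 0 0 0 0.018;1 0.33 -0.41 0 0 0 0.022;1 0.39 -0.48 0 0 0 0.026;1 0.44 -0.55 0 0 0 0.026;1 0.47 -0.6 0 0 0 0.026;1 0.47 -0.6 0 0 0 0.026;1 0.47 -0.6 0 0 0 0.026"

```text
t: 23.9
ee_pos: [0.5376, -0.2545, 0.0347]
eef_rot: [[-0.999, -0.04, -0.001], [-0.04, 0.999, 0.002], [0.001, 0.002, -1.0]]
contact_force: [-4.5, 12.0, 14.6]
width: 0.08
grip_force: 61.4
```

```bash
cat > m.py <<'E'
from fit import *
def wallx(W):
    # tray end wall (+y) and side extents from top camera
    Q=W.reshape(-1,3); Q=Q[(Q[:,2]>.018)&(Q[:,2]<.029)&(Q[:,1]>-.28)&(Q[:,1]<.15)&(Q[:,0]>.38)&(Q[:,0]<.68)]; print("tray rect",rect(Q))
s=st(); print(np.round(s["eef_rot"][:,1],4))
p,W=grab("top"); wallx(W); edge(W,(.38,.68,-.02,.08),.018,.029,1)
bars(p,W,zmin=.01,box=(.2,.8,-.3,.3))
p,W=grab("wrist","wm"); edge(W,(.4,.68,-.32,-.25),.015,.026,1); 
edge(W,(.4,.68,-.29,-.22),.05,.068,-1,12)
E
python3 m.py
```

```text
{'t': 23.9, 'qpos': [-0.55, 0.545, -0.186, 0.841, 0.002, -0.59], 'ee_pos': [0.538, -0.255, 0.035], 'contact_force': [-4.465, 11.974, 14.583], 'width': 0.08, 'grip_force': 61.45}
[-0.0405  0.9992  0.0023]
tray rect (array([ 530.2, -117.3]), array([204.8, 332.9]), 2.56)
x range 421.0 626.9 yaw deg 2.53 y at x=494,540: [46.5 48.5] std 0.64 z 22.6
bar (array([587., -99.]), array([ 25.1, 249.3]), 2.37) z [18.  22.  25.6] y [-222.1   24.7]
bar (array([ 529.5, -103.1]), array([ 24.6, 247.2]), 2.57) z [18.3 22.  25.7] y [-223.1   19.7]
bar (array([ 471.3, -107.7]), array([ 23.9, 249.8]), 1.95) z [18.4 22.  25.5] y [-230.6   16.6]
x range 434.3 560.9 yaw deg -14.28 y at x=494,540: [-265.6 -277.3] std 1.42 z 22.3
x range 486.4 573.9 yaw deg 2.8 y at x=494,540: [-260.1 -257.8] std 0.39 z 61.7
```

play_rows:
  motion: "1 0.01 -0.04 0 0 0 -0.001;1 0.02 -0.08 0 0 0 -0.002;1 0.025 -0.12 0 0 0 -0.002;1 0.025 -0.15 0 0 0 -0.002;1 0.025 -0.17 0 0 0 -0.002;1 0.025 -0.18 0 0 0 -0.002;1 0.025 -0.19 0 0 0 -0.002;1 0.025 -0.19 0 0 0 -0.002"

```text
t: 24.8
ee_pos: [0.5416, -0.2721, 0.0347]
eef_rot: [[-0.999, -0.037, 0.002], [-0.037, 0.999, 0.005], [-0.003, 0.005, -1.0]]
contact_force: [-0.9, 16.0, 13.5]
width: 0.084
grip_force: 61.2
```

```bash
python3 m.py
```

```text
{'t': 24.8, 'qpos': [-0.573, 0.563, -0.153, 0.855, 0.006, -0.61], 'ee_pos': [0.542, -0.272, 0.035], 'contact_force': [-0.867, 15.95, 13.494], 'width': 0.084, 'grip_force': 61.188}
[-0.0371  0.9993  0.005 ]
tray rect (array([ 534.6, -125.4]), array([204.6, 314. ]), 2.2)
x range 426.8 631.6 yaw deg 2.18 y at x=494,540: [29.1 30.9] std 0.63 z 23.1
bar (array([ 591.7, -117.2]), array([ 25.3, 249.8]), 1.94) z [18.3 22.2 25.8] y [-240.6    7. ]
bar (array([ 535. , -120.4]), array([ 25.9, 249.3]), 2.2) z [18.5 22.2 25.8] y [-240.9    2.2]
bar (array([ 476.1, -125.4]), array([ 24.2, 249.9]), 1.61) z [18.9 22.2 25.9] y [-248.2   -1. ]
x range 436.5 614.0 yaw deg -3.63 y at x=494,540: [-273.8 -276.7] std 1.16 z 22.8
x range 490.4 577.8 yaw deg 2.51 y at x=494,540: [-277.6 -275.6] std 0.36 z 61.7
```

View pics/wm.png

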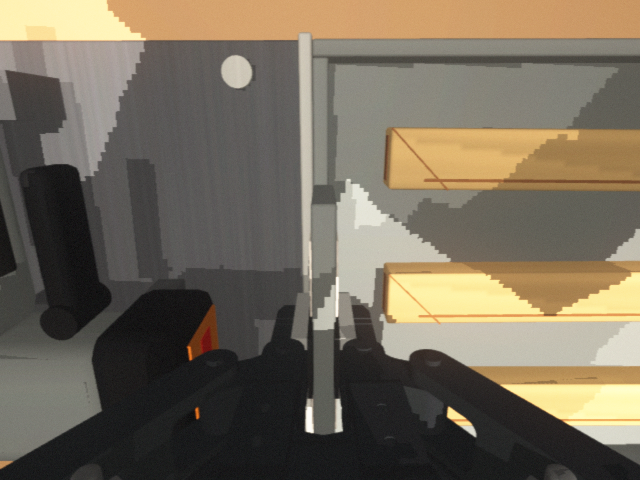

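The tray front is touching the fence: the seam is at column 310 in the wrist view, with the tray corner at about (313,40) and the fence end at (303,35). Next I check the sideways centring.

Run:
```python
from fit import *
R=np.radians(2.2); ex=np.array([np.cos(R),np.sin(R)]); ey=np.array([-np.sin(R),np.cos(R)])
O=np.array([.5381,-.276])
for n in("wrist","top","scene"):
    p,W=grab(n); Q=W.reshape(-1,3); u=(Q[:,:2]-O)@ex*1000; v=(Q[:,:2]-O)@ey*1000; z=Q[:,2]*1000
    for nm,v0,v1,z0,z1 in(("fence",-5,-1,15,28),("tray",6,60,18,29),("base",-50,-12,3,14)):
        k=(v>v0)&(v<v1)&(z>z0)&(z<z1)&(abs(u)<125)
        print(n,nm,k.sum(),np.percentile(u[k],[.5,99.5]).round(1) if k.sum()>5 else "")
T=np.load("topW.npy").reshape(-1,3); u=(T[:,:2]-O)@ex*1000; v=(T[:,:2]-O)@ey*1000; z=T[:,2]*1000
k=(v>-7)&(v<1)&(z>15)&(z<28)&(abs(u)<125);print("fence0",np.percentile(u[k],[.5,99.5]))
```

```text
wrist fence 2481 [-101.    74.1]
wrist tray 11172 [-98.9  14.8]
wrist base 26010 [-101.1   39.4]
top fence 77 [-102.4  102.1]
top tray 537 [-99.6 103.4]
top base 785 [-101.  121.]
scene fence 23 [ 50.  103.5]
scene tray 421 [-98.4 107.5]
scene base 605 [-82.2 118.6]
fence0 [-101.74067319   99.53729575]
```

Create c.py:
```python
from fit import *
R=np.radians(2.2); ex=np.array([np.cos(R),np.sin(R)]); ey=np.array([-np.sin(R),np.cos(R)])
O=np.array([.5381,-.276])
s=st(); print(np.round(s["eef_rot"][:,1],4))
for n in("wrist","top"):
    p,W=grab(n); Q=W.reshape(-1,3); u=(Q[:,:2]-O)@ex*1000; v=(Q[:,:2]-O)@ey*1000; z=Q[:,2]*1000
    for nm,v0,v1,z0,z1 in(("fence",-5,-1,15,28),("tray",6,60,18,29)):
        k=(v>v0)&(v<v1)&(z>z0)&(z<z1)&(abs(u)<125)
        print(n,nm,k.sum(),np.percentile(u[k],[.5,99.5]).round(1) if k.sum()>5 else "")
edge(W,(.38,.68,-.02,.08),.018,.029,1); bars(p,W,zmin=.01,box=(.2,.8,-.3,.3))
```

```text
(no output)
```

play_rows:
  motion: "1 0 0.05 0 0 0 0;1 -0.02 0.08 0 0 0 0;1 -0.04 0.08 0 0 0 0;1 -0.06 0.08 0 0 0 0;1 -0.06 0.05 0 0 0 0;1 -0.06 0.02 0 0 0 0;1 -0.06 0 0 0 0 0;1 -0.06 0 0 0 0 0;1 -0.06 0 0 0 0 0"

```text
t: 25.95
ee_pos: [0.5374, -0.2719, 0.0347]
eef_rot: [[-0.999, -0.037, 0.006], [-0.037, 0.999, 0.007], [-0.006, 0.006, -1.0]]
contact_force: [5.3, 16.5, 13.8]
width: 0.08
grip_force: 61.5
```

```bash
python3 c.py
```

```text
{'t': 25.95, 'qpos': [-0.578, 0.555, -0.169, 0.846, 0.009, -0.615], 'ee_pos': [0.537, -0.272, 0.035], 'contact_force': [5.263, 16.481, 13.82], 'width': 0.08, 'grip_force': 61.468}
[-0.0369  0.9993  0.0063]
wrist fence 2413 [-101.   70.]
wrist tray 11338 [-103.2   10.6]
top fence 74 [-101.6   98.8]
top tray 537 [-103.8   99.4]
x range 424.4 628.5 yaw deg 1.8 y at x=494,540: [29.8 31.2] std 0.56 z 23.9
bar (array([ 588.6, -117.2]), array([ 25.9, 249.8]), 1.53) z [18.4 22.4 26.3] y [-239.7    7. ]
bar (array([ 530.6, -120.4]), array([ 24.8, 249.6]), 2.2) z [18.5 22.6 26.3] y [-240.8    3.8]
bar (array([ 472.5, -124.6]), array([ 24. , 248.8]), 1.35) z [19.  22.7 25.9] y [-247.5   -0.8]
```

play_rows:
  motion: "1 0 0.05 0 0 0 0;1 0.02 0.08 0 0 0 0.003;1 0.03 0.08 0 0 0 0.004;1 0.03 0.08 0 0 0 0.004;1 0.03 0.05 0 0 0 0.004;1 0.03 0.02 0 0 0 0.003;1 0.03 0 0 0 0 0.002;1 0.03 0 0 0 0 0.002;1 0.03 0 0 0 0 0.002"

```text
t: 26.95
ee_pos: [0.5375, -0.2717, 0.0347]
eef_rot: [[-0.999, -0.04, 0.001], [-0.04, 0.999, 0.007], [-0.001, 0.007, -1.0]]
contact_force: [-2.2, 17.5, 20.3]
width: 0.085
grip_force: 62.6
```

```bash
python3 c.py
```

```text
{'t': 26.95, 'qpos': [-0.577, 0.558, -0.162, 0.853, 0.006, -0.616], 'ee_pos': [0.538, -0.272, 0.035], 'contact_force': [-2.216, 17.508, 20.265], 'width': 0.085, 'grip_force': 62.596}
[-0.0398  0.9992  0.0065]
wrist fence 2405 [-101.    69.7]
wrist tray 11337 [-103.1   11. ]
top fence 76 [-102.4   99.2]
top tray 542 [-103.8   99.7]
x range 424.4 628.4 yaw deg 1.89 y at x=494,540: [29.8 31.3] std 0.67 z 24.1
bar (array([ 588.7, -116.9]), array([ 26.4, 249.6]), 1.91) z [18.6 22.7 26.3] y [-239.6    7.1]
bar (array([ 530.8, -119.5]), array([ 25. , 248.5]), 2.09) z [19.1 22.7 26.2] y [-239.7    4.1]
bar (array([ 472.5, -124.6]), array([ 24.1, 248.9]), 1.44) z [19.2 22.5 25.9] y [-247.7   -0.8]
```

play_rows:
  motion: "1 0 0.06 0.04 0 0 0;1 0.02 0.09 0.04 0 0 0.002;1 0.04 0.09 0.04 0 0 0.003;1 0.05 0.09 0.04 0 0 0.003;1 0.05 0.06 0.04 0 0 0.003;1 0.05 0.03 0.04 0 0 0.003;1 0.05 0.0 0.04 0 0 0.002;1 0.05 0 0.04 0 0 0.002;1 0.05 0 0.04 0 0 0.002"

```text
t: 27.95
ee_pos: [0.5424, -0.272, 0.0361]
eef_rot: [[-0.999, -0.044, -0.0], [-0.044, 0.999, 0.007], [0.0, 0.007, -1.0]]
contact_force: [0.9, 14.9, -1.3]
width: 0.077
grip_force: 60.5
```

```bash
python3 c.py
```

```text
{'t': 27.95, 'qpos': [-0.572, 0.566, -0.145, 0.864, 0.005, -0.616], 'ee_pos': [0.542, -0.272, 0.036], 'contact_force': [0.905, 14.943, -1.288], 'width': 0.077, 'grip_force': 60.496}
[-0.0437  0.999   0.0068]
wrist fence 2482 [-101.    76.1]
wrist tray 11390 [-98.2  15.8]
top fence 63 [-102.4   98.6]
top tray 542 [-99.  104.4]
x range 427.2 632.5 yaw deg 2.29 y at x=494,540: [29.2 31. ] std 0.59 z 24.1
bar (array([ 592.5, -117. ]), array([ 24.7, 249.2]), 2.01) z [19.2 23.3 26.9] y [-240.3    6.9]
bar (array([ 535.4, -120.2]), array([ 25.5, 248.6]), 1.93) z [19.7 23.4 27. ] y [-239.9    2.1]
bar (array([ 477.2, -125.6]), array([ 24.6, 250.4]), 1.71) z [20.  23.5 26.7] y [-248.7   -1. ]
```

play_rows:
  motion: "1 0 0.05 0 0 0 0;1 -0.015 0.07 0 0 0 0;1 -0.027 0.07 0 0 0 -0.001;1 -0.027 0.07 0 0 0 -0.001;1 -0.027 0.05 -0.01 0 0 -0.001;1 -0.027 0.02 -0.015 0 0 -0.001;1 -0.027 0 -0.015 0 0 -0.001;1 -0.027 0 -0.015 0 0 -0.001;1 -0.027 0 -0.015 0 0 -0.001"

```text
t: 28.95
ee_pos: [0.5404, -0.2721, 0.0356]
eef_rot: [[-0.999, -0.043, 0.001], [-0.043, 0.999, 0.006], [-0.001, 0.006, -1.0]]
contact_force: [1.8, 14.7, 2.2]
width: 0.087
grip_force: 61.1
```

```bash
python3 c.py
```

```text
{'t': 28.95, 'qpos': [-0.574, 0.562, -0.153, 0.858, 0.006, -0.617], 'ee_pos': [0.54, -0.272, 0.036], 'contact_force': [1.77, 14.734, 2.176], 'width': 0.087, 'grip_force': 61.07}
[-0.0428  0.9991  0.0062]
wrist fence 2417 [-101.    73.6]
wrist tray 11319 [-100.3   13.7]
top fence 63 [-102.4   98.4]
top tray 544 [-101.   102.5]
x range 425.1 630.7 yaw deg 2.1 y at x=494,540: [29.2 30.9] std 0.53 z 23.6
bar (array([ 590.8, -117.3]), array([ 24.8, 250. ]), 2.0) z [18.8 22.9 26.3] y [-240.4    7. ]
bar (array([ 533.9, -120.1]), array([ 27. , 248.5]), 1.96) z [19.1 23.  26.5] y [-239.7    2.1]
bar (array([ 474.9, -125. ]), array([ 24.1, 249.5]), 1.69) z [19.5 23.  26.4] y [-248.2   -0.9]
```

play_rows:
  motion: "1 0 0.01 0 0 0 0;1 0 0.02 0 0 0 0;1 0 0.02 0 0 0 0;0.3 0 0.02 0 0 0 0;0.3 0 0.03 0 0 0 0;0.3 0 0.03 0.02 0 0 0;0.3 0 0.03 0.3 0 0 0;0.3 0 0.03 0.6 0 0 0;0.3 0 0.03 0.9 0 0 0;0.3 0 0.03 0.9 0 0 0"

```text
t: 30.05
ee_pos: [0.5435, -0.2772, 0.1314]
eef_rot: [[-0.999, -0.039, 0.008], [-0.039, 0.999, -0.011], [-0.008, -0.011, -1.0]]
contact_force: [1.0, -0.1, 0.4]
width: 0.35
grip_force: 0.0
```

```bash
python3 c.py
python3 - <<'E'
from fit import *
p,W=grab("wrist","w7"); np.save("w7.npy",W); edge(W,(.4,.68,-.29,-.26),.05,.068,-1,12)
E
```

```text
{'t': 30.05, 'qpos': [-0.573, 0.48, -0.022, 1.055, -0.004, -0.613], 'ee_pos': [0.543, -0.277, 0.131], 'contact_force': [1.02, -0.059, 0.399], 'width': 0.35, 'grip_force': 0.0}
[-0.0394  0.9992 -0.0108]
wrist fence 1583 [-101.    99.9]
wrist tray 5417 [-100.3  102.6]
top fence 71 [-101.6   98.4]
top tray 570 [-101.   102.5]
x range 425.1 630.5 yaw deg 2.0 y at x=494,540: [29.2 30.8] std 0.6 z 22.8
bar (array([ 590.6, -116.9]), array([ 24.8, 249.3]), 2.0) z [18.1 22.  25.4] y [-239.9    7. ]
bar (array([ 533.4, -120.9]), array([ 24.4, 249.8]), 2.5) z [18.4 21.9 25.4] y [-244.4    2.1]
bar (array([ 475. , -125.2]), array([ 24.1, 249.7]), 1.62) z [18.6 22.1 25.5] y [-248.4   -1. ]
x range 489.4 589.2 yaw deg 2.28 y at x=494,540: [-277.6 -275.8] std 0.22 z 61.7
```

View pics/w7.png

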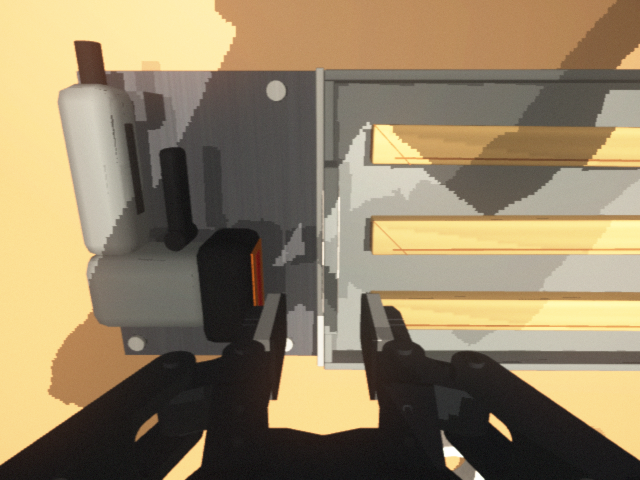

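Tray flush and centred to about 1.5 mm. The scanner grip is at (100,165) and the trigger blade at (178,195). Next I locate them in scanner axes.

Run:
```python
from h import *
R=np.radians(2.2); ex=np.array([np.cos(R),np.sin(R)]); ey=np.array([-np.sin(R),np.cos(R)])
O=np.array([.5381,-.276])-.085*ey; print("O",O,"squeeze",O-.042*ex-.025*ey)
W=np.load("w7.npy"); Q=W.reshape(-1,3); u=(Q[:,:2]-O)@ex*1000; v=(Q[:,:2]-O)@ey*1000; z=Q[:,2]*1000
for nm,u0,u1,v0,v1,z0,z1 in(("grip",-60,-25,-65,-12,55,75),("trig",-50,-12,-8,20,55,66),("trigU",-75,0,-8,20,55,66),("gripU",-105,-60,-65,-12,50,75),("head",-20,70,10,60,40,80)):
    k=(u>u0)&(u<u1)&(v>v0)&(v<v1)&(z>z0)&(z<z1)
    print(nm,k.sum(),"u",np.percentile(u[k],[1,99]).round(1),"v",np.percentile(v[k],[1,99]).round(1),"z",np.median(z[k]).round(1))
```

```text
O [ 0.54136296 -0.36093735] squeeze [ 0.50035362 -0.38753121]
grip 4151 u [-59.7 -25.4] v [-46.5 -19.1] z 67.0
trig 1383 u [-49.6 -12.4] v [-1.6  7.8] z 60.5
trigU 2278 u [-57.1  -0.2] v [-5.4 12.6] z 60.7
gripU 4838 u [-104.2  -60.3] v [-46.3 -19.1] z 65.6
head 6820 u [-7.8 47.6] v [10.5 46.7] z 73.3
```

play_rows:
  motion: "-1 -0.15 -0.25 0 0 0 0;-1 -0.3 -0.5 0 0 0 0;-1 -0.4 -0.8 0 0 0 0;-1 -0.4 -1 0 0 0 0;-1 -0.4 -1 0 0 0 0;-1 -0.4 -1 0 0 0 0"
  grip_force: 25

```text
t: 30.8
ee_pos: [0.4995, -0.3741, 0.1243]
eef_rot: [[-0.999, -0.039, -0.002], [-0.039, 0.999, -0.003], [0.002, -0.003, -1.0]]
contact_force: [-0.6, 0.6, 0.2]
width: 1.0
grip_force: 0.0
```

play_rows:
  motion: "-1 0.01 -0.12 0 0 0 0;-1 0.01 -0.12 -0.2 0 0 0;-1 0.01 -0.12 -0.4 0 0 0;-1 0.01 -0.12 -0.5 0 0 0;-1 0.01 -0.12 -0.5 0 0 0;-1 0.01 -0.12 -0.5 0 0 0"

```text
t: 31.4
ee_pos: [0.5017, -0.3865, 0.0762]
eef_rot: [[-0.999, -0.041, 0.0], [-0.041, 0.999, -0.005], [0.0, -0.005, -1.0]]
contact_force: [0.1, -0.2, 0.2]
width: 0.997
grip_force: 0.0
```

Run:
```python
from h import *
st(); grab("wrist","w8")
```

```text
{'t': 31.4, 'qpos': [-0.755, 0.572, -0.019, 0.976, -0.003, -0.795], 'ee_pos': [0.502, -0.386, 0.076], 'contact_force': [0.084, -0.2, 0.204], 'width': 0.997, 'grip_force': 0.0}
```

View pics/w8.png

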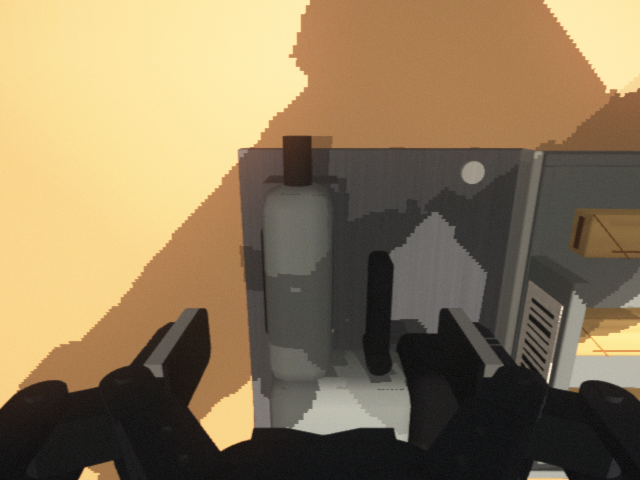

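play_rows:
  motion: "-1 -0.03 0 0 0 0 0;-1 -0.03 0 -0.15 0 0 0;-1 -0.03 0 -0.3 0 0 0;-1 -0.03 0 -0.43 0 0 0;-1 -0.03 0 -0.43 0 0 0;-1 -0.03 0 -0.43 0 0 0"

```text
t: 32.05
ee_pos: [0.4983, -0.3866, 0.033]
eef_rot: [[-0.999, -0.04, 0.0], [-0.04, 0.999, -0.005], [0.0, -0.005, -1.0]]
contact_force: [-0.4, 0.4, 0.0]
width: 1.002
grip_force: 0.0
```

play_rows:
  motion: "1 0 0 0 0 0 0;1 0 0 0 0 0 0;1 0 0 0 0 0 0;1 0 0 0 0 0 0;1 0 0 0 0 0 0;1 0 0 0 0 0 0;1 0 0 0 0 0 0;1 0 0 0 0 0 0"
  grip_force: 30

```text
t: 32.85
ee_pos: [0.499, -0.3889, 0.0347]
eef_rot: [[-0.999, -0.039, 0.002], [-0.039, 0.999, -0.009], [-0.001, -0.009, -1.0]]
contact_force: [-1.7, -3.6, 6.4]
width: 0.564
grip_force: 33.2
```

play_rows:
  motion: "1 0 0 0 0 0 0;1 0 0 0 0 0 0;1 0 0 0 0 0 0;1 0 0 0 0 0 0;1 0 0 0 0 0 0;1 0 0 0 0 0 0;1 0 0 0 0 0 0;1 0 0 0 0 0 0;1 0 0 0 0 0 0;1 0 0 0 0 0 0;1 0 0 0 0 0 0;1 0 0 0 0 0 0"

```text
t: 34.05
ee_pos: [0.4991, -0.3888, 0.0346]
eef_rot: [[-0.999, -0.039, 0.002], [-0.039, 0.999, -0.009], [-0.001, -0.009, -1.0]]
contact_force: [-2.8, -3.5, 4.7]
width: 0.56
grip_force: 33.2
```

play_rows:
  motion: "1 0 0 0 0 0 0;1 0 0 0 0 0 0;1 0 0 0 0 0 0;1 0 0 0 0 0 0;-1 0 0 0 0 0 0;-1 0 0 0 0 0 0;-1 0 0 0 0 0 0;-1 0 0 0 0 0 0;-1 0 0 0 0 0 0"

```text
t: 34.95
ee_pos: [0.4985, -0.3866, 0.0328]
eef_rot: [[-0.999, -0.04, 0.0], [-0.04, 0.999, -0.005], [-0.0, -0.005, -1.0]]
contact_force: [0.1, -0.1, -0.3]
width: 0.999
grip_force: 0.0
```

play_rows:
  motion: "-1 0 0 0.15 0 0 0;-1 0 0 0.3 0 0 0;-1 0 0 0.6 0 0 0;-1 0 0 0.9 0 0 0;-1 0 0 1 0 0 0;-1 0 0 1 0 0 0"

```text
t: 35.55
ee_pos: [0.4996, -0.3877, 0.1347]
eef_rot: [[-0.999, -0.04, 0.003], [-0.04, 0.999, -0.008], [-0.003, -0.008, -1.0]]
contact_force: [0.6, -0.9, -0.8]
width: 1.002
grip_force: 0.0
```

play_rows:
  motion: "-1 -0.3 0 0.3 0 0 0;-1 -0.6 0 0.5 0 0 0;-1 -0.9 0 0.5 0 0 0;-1 -1 0 0.5 0 0 0;-1 -1 0 0.5 0 0 0"

```text
t: 36.05
ee_pos: [0.3969, -0.3859, 0.1813]
eef_rot: [[-0.999, -0.038, -0.002], [-0.038, 0.999, -0.002], [0.002, -0.002, -1.0]]
contact_force: [1.3, 0.6, -0.3]
width: 0.998
grip_force: 0.0
```

```bash
python3 c.py
python3 - <<'E'
from h import *
grab("top","t9"); grab("wrist","w9")
E
```

```text
{'t': 36.05, 'qpos': [-0.884, 0.351, -0.087, 1.131, -0.003, -0.923], 'ee_pos': [0.397, -0.386, 0.181], 'contact_force': [1.331, 0.6, -0.348], 'width': 0.998, 'grip_force': 0.0}
[-0.0383  0.9993 -0.0024]
wrist fence 939 [-101.9   83.8]
wrist tray 1479 [-101.1  -46.1]
top fence 69 [-102.4   98.7]
top tray 576 [-101.   102.4]
x range 425.1 630.5 yaw deg 2.0 y at x=494,540: [29.2 30.8] std 0.61 z 22.9
bar (array([ 590.7, -117.2]), array([ 24.7, 249.7]), 2.1) z [17.8 22.  25.8] y [-240.6    7. ]
bar (array([ 533.6, -121.1]), array([ 24.5, 250.4]), 2.43) z [18.5 22.1 25.5] y [-244.5    2.1]
bar (array([ 475. , -125.3]), array([ 24., 250.]), 1.71) z [18.6 22.1 25.5] y [-248.6   -1. ]
```

View pics/t9.png

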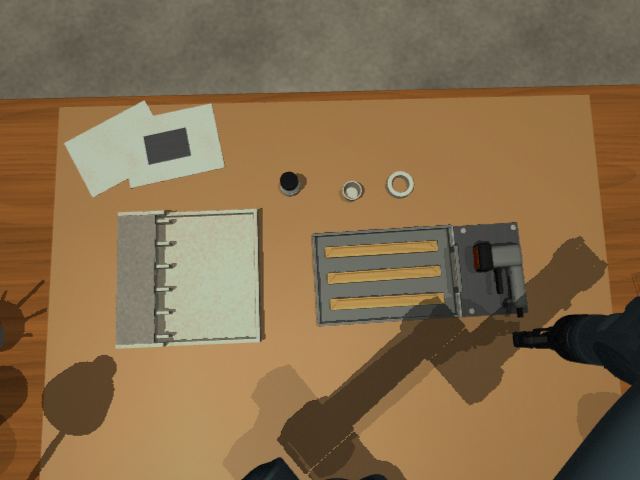

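The top view shows the tray flush at the fence with three flat bars, the trigger released and the bystanders unmoved. Handing in.

```bash
python3 -c "
from plant import ctrl
print(ctrl.finish_job())"
```

```text
the job is handed in; nothing more can be done
None
```

I handed the job in at about 36 s: all three bars lie flat and apart in the tray, which is against the fence and square, centred to within about 1–2 mm. The trigger was squeezed home for over a second and sprang back, and the jar, cup and tape roll were not touched.

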